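# Roll a cover strip down into its channel

## Task

The six-piece cover strip stands proud of its aluminium channel. Take the hand roller from its stand and roll it along the strip from one end to the other with firm pressure (above 12 N but never more than 40 N), until every piece is seated fully home in the channel; then stand the roller back in its stand. Press only with the roller's wheel, do not touch the fixture with the gripper, and leave the other parts on the bench where they are.

Things in the scene. Friction and masses are not known exactly. Their poses are not given: they have to be found in the camera images.
- roller: Hand roller, loose, 0.3 kg, 118 mm tall, upright in its stand. Origin: lowest point of its wheel; z up the handle. Rubber wheel, 40 mm diameter, 20 mm wide, axle along y at z = 20 mm, so it rolls along x. Above it a steel fork 33 mm wide (y) and a steel shoulder bar, 30 mm (x) by 62 mm (y), z = 46 to 54 mm. Same shape when turned half round about z.
- roller_handle (a point): Where to grasp the roller from straight above: in the middle of its black upright handle, 90 mm above the wheel's lowest point. The handle is a block with flat sides, 24 mm (roller x) by 30 mm (roller y), z = 54 to 118 mm of the roller.
- roller_wheel (a joint): Turning of the roller's wheel about its axle, rad, 0 at the start; about 7 rad (either sign) when rolled over the length of the strip. It spins freely.
- roller_stand: Dark steel stand, fixed, base 84 x 90 mm. Origin: centre of its underside; axes as those of the roller in it. Two upright walls, y = 20.5 to 33 mm on both sides, tops at z = 52 mm, carry the roller's shoulder bar; the wheel hangs between them, roller origin 6 mm above the stand's. Lips 7 mm high at the ends of the wall tops leave the bar 3 mm play each way along x; the walls leave 4 mm along y.
- strip_fixture: Channel with cover strip on a base plate 236 x 66 x 8 mm, fixed. Origin: centre of the plate's underside; x along the strip, z up. The strip is six grey plastic pieces in a row, each 25 mm long (x), 28 mm wide (y), at y = 0, tops nominally at z = 52 mm when proud, 47 mm when home. A fixed steel run-on block at each end, x = 76 to 103 mm and -76 to -103 mm, 36 mm wide, top nominally z = 47 mm.
- pivot_end (a point): Top of the run-on block at the -x end of strip_fixture, 90 mm from its middle, z = 47 mm. Here the channel rests on its pivot foot, and this height is true.
- levelling_end (a point): Nominal top of the run-on block at the +x end of strip_fixture, 90 mm from its middle, z = 47 mm. Here the channel rests on a jack foot that has not been levelled: the channel slopes up to 3.2 degrees either way from the pivot end, so this end really lies up to 10 mm higher or lower than this point. The slope is not measured, is straight, and does not change under load.
- seg_1 (a joint): How far strip piece 1 (centred at x = -62.5 mm of strip_fixture) has been pushed down, m: 0 to 0.001 at the start (proud), 0.005 on its stop (home; 0.0035 or more counts). It moves only under more than 12 N and stays where it is left; home, it is rigid.
- seg_2 (a joint): How far strip piece 2 (centred at x = -37.5 mm of strip_fixture) has been pushed down, m: 0 to 0.001 at the start (proud), 0.005 on its stop (home; 0.0035 or more counts). It moves only under more than 12 N and stays where it is left; home, it is rigid.
- seg_3 (a joint): How far strip piece 3 (centred at x = -12.5 mm of strip_fixture) has been pushed down, m: 0 to 0.001 at the start (proud), 0.005 on its stop (home; 0.0035 or more counts). It moves only under more than 12 N and stays where it is left; home, it is rigid.
- seg_4 (a joint): How far strip piece 4 (centred at x = 12.5 mm of strip_fixture) has been pushed down, m: 0 to 0.001 at the start (proud), 0.005 on its stop (home; 0.0035 or more counts). It moves only under more than 12 N and stays where it is left; home, it is rigid.
- seg_5 (a joint): How far strip piece 5 (centred at x = 37.5 mm of strip_fixture) has been pushed down, m: 0 to 0.001 at the start (proud), 0.005 on its stop (home; 0.0035 or more counts). It moves only under more than 12 N and stays where it is left; home, it is rigid.
- seg_6 (a joint): How far strip piece 6 (centred at x = 62.5 mm of strip_fixture) has been pushed down, m: 0 to 0.001 at the start (proud), 0.005 on its stop (home; 0.0035 or more counts). It moves only under more than 12 N and stays where it is left; home, it is rigid.
- gear_24: Bystander: pale gear, 48 mm across, 18 mm tall, loose. Origin at the centre of its underside.
- bushing: Bystander: cream flanged bushing, 34 mm across, 28 mm tall, loose. Origin at the centre of its underside.
- bearing_block: Bystander: pale bearing block, 20 x 54 x 34 mm, loose. Origin at the centre of its underside.

How it is judged:
By the outcome, as a careful person would: the job done as asked, in the order asked, and still so for the second after the job is handed in, with the robot touching nothing.
It also fails if it takes over 72 s, if anything falls off the work surface, if the arm or the gripper's body presses on something with over 40 N, if the wrist force passes 120 N, or if a joint passes its speed limit or range.

## Robot

A 6-joint arm with a two-finger parallel gripper is mounted at the origin on a cart in front of the work surface, level with it; the furniture and walls round the work are solid. World frame = base frame: x ahead of the robot, y to its left, z up, the work surface at z = 0. Lengths are in m, angles in degrees, forces in N, time in s.
With the tool pointing down it reaches from about 0.275 to 0.85 m from the base axis. Payload 19 kg.
Tool frame: the origin (TCP) lies at the very end of the fingers, on their centre line; the grasp point (between the pads) lies manip.hold_point_z behind it (manip.hold_point_z is the distance from the TCP to the grasp point, in m); z points along the fingers, y is the direction in which the jaws open and shut (so a half turn about z gives the same grasp; the last joint's range is limited). The gripper opens to 85 mm and grips with 20 to 120 N. Pads are 22 mm wide; open, the fingers measure 114 mm over their backs; the gripper's body (76 mm by 85 mm) begins 54 mm behind the grasp point. The pads swing forward as they close: fully open they stand 13 mm farther back than shut.
Start: joints at [-77.693, 8.623, 82.357, -0, 89.026, -7.678], TCP at [0.196, -0.54, 0.231] pointing down, gripper open.
Joint ranges: [-160.23, 160.23], [-39.13, 120.54], [6.94, 153.29], [-79.49, 259.48], [9.18, 160.14], [-161.06, 161.06]. Speed limits (degrees/s): [108.29, 108.29, 127.2, 172.46, 172.46, 172.46].

## Interface

Orientations are given as a 3x3 rotation matrix whose columns are the frame's x, y, z axes.
In Python, from cell import manip gives the robot as it stands.
- The arm moves only by the tool carry_out, never from a script. Its argument "commands" is one flat list of numbers, 4 for each row, row after row: the shift along the tool's x, y, z in mm, then the turn about the tool's z in degrees. A call has exactly 5 rows; each row is the pose to reach, as a shift and turn from the pose commanded when the call began, along the tool's axes at that moment; what a row does not reach only later rows make up. A row lasts 1/12 s, in which the tool goes at most 41.7 mm and 7.16 degrees, less where a joint would pass 70% of its speed; a pose out of reach is approached as far as the arm can. A call with a gripper value outside its range is refused whole. "hand" is the closure, from 0 (fully open) to 1 (shut), set as the call begins (left out, the last holds). The fingers move at their own pace and stop on an object; "grip_force" is the grip in N (left out, the last holds). Time passes only in rows, so rows that repeat a pose let the fingers close, or fill a call up. It gives the time, the measured TCP pose, the force and the opening at its end, in the units of the state.
- manip.state(): the state, without advancing time (a new reading comes with each control period).
- manip.read_camera(name): name is "scene" or "top" or "wrist"; returns (picture, depth): 400x640x3 uint8, red, green, blue; 400x640 float32, m along the optical axis (not along the pixel's ray), 0 where there is no reading.
- manip.camera_info(name): a dict with "fovy" (degrees; the focal length in pixels is half the picture's height over the tangent of half this angle, whatever the lens; pixels are square), "cx", "cy" (the principal point, pixels), "R" (3x3) and "t" (3): a world point X has camera coordinates R X + t. Camera axes: x right, y down, z forward; pixel columns grow to the right and rows downward; lengths in m; the calibration is good to about 2 mm. A picture is of the moment at which its call begins: read the wrist's pose just before it. camera_info takes no time and is no camera call; for the wrist camera it gives the pose at the moment of the call.
- manip.close_job(): hands the job in, once; it reports no verdict.
The state is a dict: "t": time; "joint_pos": joint angles; "joint_velocities": joint speeds; "joint_torque": joint torques, N m; "tool_pos": TCP position; "eef_rot": TCP orientation; "force": force on the tool from outside, world axes, zero at the start; "ft_torque": the same for the moment, N m; "opening": finger opening in m.
Only numpy, scipy, OpenCV 4.12 (cv2) and the standard library are available. Lean on these libraries where they do the work, as an engineer would, in place of code of your own. Each camera call takes 0.05 s, during which the arm holds its last target.

## Working session

There is one attempt and no reset: what is moved stays moved. The work goes in short steps, Python scripts to look and compute and a tool call to move; the robot and the scene stay as the last step left them, time stands still between calls to the robot, and variables do not carry over. Pictures are saved under pics/ and viewed, and the job is handed in when it is done.

Besides the shell and the picture viewer there is one more tool, called as name(argument=value, ...) on one line, values as JSON. carry_out: Moves the arm, as the interface text tells. Its arguments: {"type":"object","properties":{"commands":{"type":"array"},"hand":{"type":"number"},"grip_force":{"type":"number"}},"required":["commands"]}

```bash
ls; mkdir -p pics
cat > h.py <<'E'
import numpy as np, cv2
from cell import manip
def cam(n):
    i=manip.camera_info(n); p,d=manip.read_camera(n); return i,p,d
def pts(i,d):
    h,w=d.shape; f=h/2/np.tan(np.radians(i['fovy'])/2)
    u,v=np.meshgrid(np.arange(w),np.arange(h))
    c=np.stack([(u-i['cx'])/f*d,(v-i['cy'])/f*d,d],-1)
    return (c-np.array(i['t']))@np.array(i['R'])
E
python3 - <<'E'
from h import *
s=manip.state(); print(s, manip.hold_point_z)
for n in ['scene','top','wrist']:
    i,p,d=cam(n); print(n,i)
    cv2.imwrite(f'pics/{n}0.png',p[:,:,::-1]); np.savez(f'{n}0.npz',p=p,d=d,X=pts(i,d))
E
```

```text
pics
{'t': 0.0, 'joint_pos': array([-7.76928903e+01,  8.65266313e+00,  8.23903731e+01, -7.28687903e-04,
        8.90252052e+01, -7.67720130e+00]), 'joint_velocities': array([-0.00098184,  0.00990313,  0.02311378, -0.02303544,  0.02616309,
        0.05434755]), 'joint_torque': array([-1.55831312e-03, -7.13057828e+01, -5.70865059e+01, -3.41692430e-04,
        8.99539387e-03,  7.55692383e-06]), 'tool_pos': array([ 0.19644749, -0.54016505,  0.2306813 ]), 'eef_rot': array([[ 9.39786182e-01,  3.41762873e-01, -2.66295443e-04],
       [ 3.41762945e-01, -9.39785476e-01,  1.16095564e-03],
       [ 1.46510945e-04, -1.18205998e-03, -9.99999291e-01]]), 'force': array([-0.8398434 ,  0.36172417, -0.13044057]), 'ft_torque': array([ 0.02402169, -0.00832116,  0.02105682]), 'opening': 0.08523440963958134} 0.0187
scene {'fovy': 43.99670792535183, 'cx': 317.749604564386, 'cy': 203.28347067893642, 'R': array([[-0.67139071, -0.74109866, -0.00270209],
       [-0.30950506,  0.28370206, -0.90759008],
       [ 0.67338038, -0.60851124, -0.41984871]]), 't': array([0.40715916, 0.25720316, 0.69743642])}
top {'fovy': 57.66122142708431, 'cx': 320.5277098037478, 'cy': 202.06195998462684, 'R': array([[ 0.02419273, -0.99962177, -0.01307813],
       [-0.98418681, -0.02151889, -0.17582168],
       [ 0.17547375,  0.01712493, -0.98433516]]), 't': array([-0.00850992,  0.61426169,  0.83765217])}
wrist {'fovy': 68.23399819408215, 'cx': 318.3007361239464, 'cy': 197.1215744830999, 'R': array([[ 0.34197566, -0.93970746, -0.0015944 ],
       [-0.89915421, -0.32770976,  0.29004829],
       [-0.27308304, -0.09775585, -0.95701068]]), 't': array([-0.57482721, -0.037429  ,  0.38034632])}
```

View pics/scene0.png

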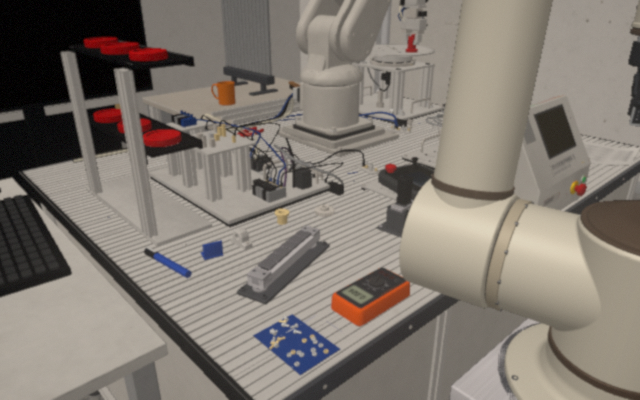

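View pics/top0.png

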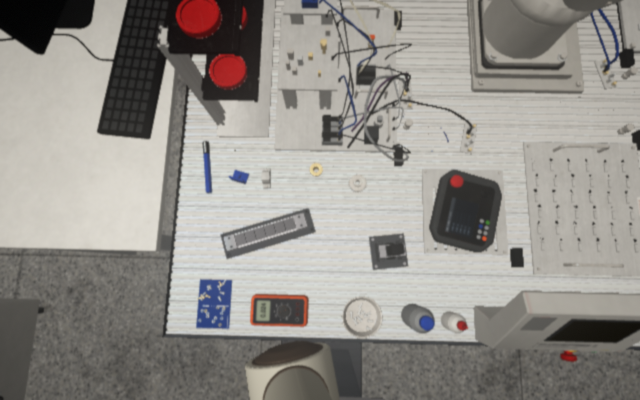

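View pics/wrist0.png

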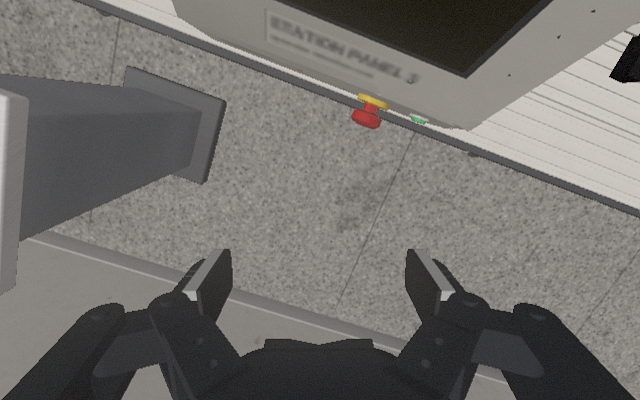

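The top view shows the fixture at about (268,232), the stand with the roller at about (390,250), the bushing at (316,169), the gear at (358,183) and the bearing block at (266,178). The wrist camera faces off the bench. Next I'll measure from the depth.

Run:
```python
from h import *
z=np.load('top0.npz');X=z['X'];p=z['p']
c=p[190:290,210:420]; cv2.imwrite('pics/top_c.png',cv2.resize(c,None,fx=3.8,fy=3.8,interpolation=cv2.INTER_CUBIC)[:,:,::-1])
h=X[:,:,2]; 
hh=np.clip((h[190:290,210:420])*255/0.14,0,255).astype(np.uint8); cv2.imwrite('pics/top_h.png',cv2.resize(cv2.applyColorMap(hh,2),None,fx=3.8,fy=3.8,interpolation=0))
def st(v0,v1,u0,u1,lo,hi):
    s=X[v0:v1,u0:u1].reshape(-1,3); s=s[(s[:,2]>lo)&(s[:,2]<hi)]
    r=cv2.minAreaRect((s[:,:2]*1000).astype(np.float32)); print(len(s),r,np.percentile(s[:,2],[5,50,95]))
    return s
st(200,265,212,325,.004,.02); st(200,265,212,325,.035,.08)
st(225,280,360,420,.006,.02); st(225,280,360,420,.04,.062);st(215,280,360,420,.1,.14)
z=np.load('scene0.npz');cv2.imwrite('pics/scene_c.png',cv2.resize(z['p'][150:310,220:430],None,fx=3.7,fy=3.7,interpolation=cv2.INTER_CUBIC)[:,:,::-1])
```

```text
1090 ((543.8129272460938, 132.83087158203125), (256.792236328125, 161.38099670410156), 89.89617156982422) [0.00499638 0.00786703 0.01138977]
1232 ((539.076171875, 140.45660400390625), (36.21174621582031, 206.02828979492188), 18.19242286682129) [0.03839804 0.04740183 0.05165245]
80 ((501.4896545410156, -166.51800537109375), (80.03192138671875, 87.01374816894531), 5.140365123748779) [0.00614938 0.00687226 0.01731374]
231 ((500.30804443359375, -166.9683074951172), (45.36054611206055, 66.11337280273438), 6.743194580078125) [0.04828612 0.05785048 0.06114481]
161 ((500.42596435546875, -166.82737731933594), (23.822250366210938, 29.621963500976562), 8.149083137512207) [0.10959768 0.12280248 0.12517343]
```

View pics/top_c.png

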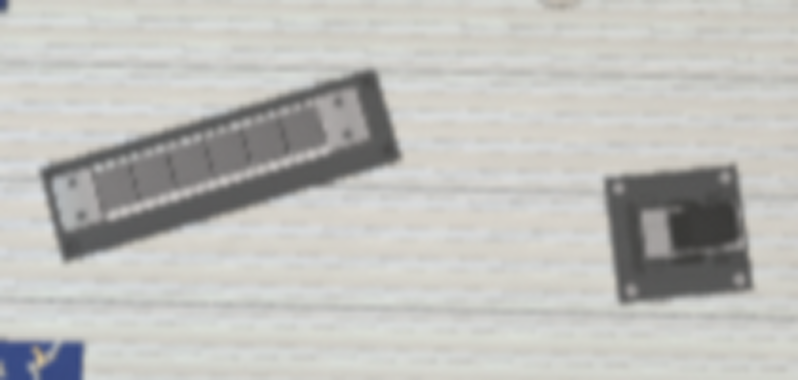

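View pics/top_h.png

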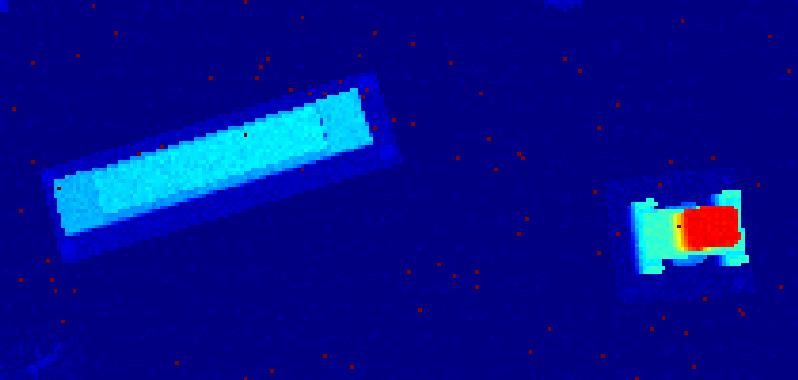

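View pics/scene_c.png

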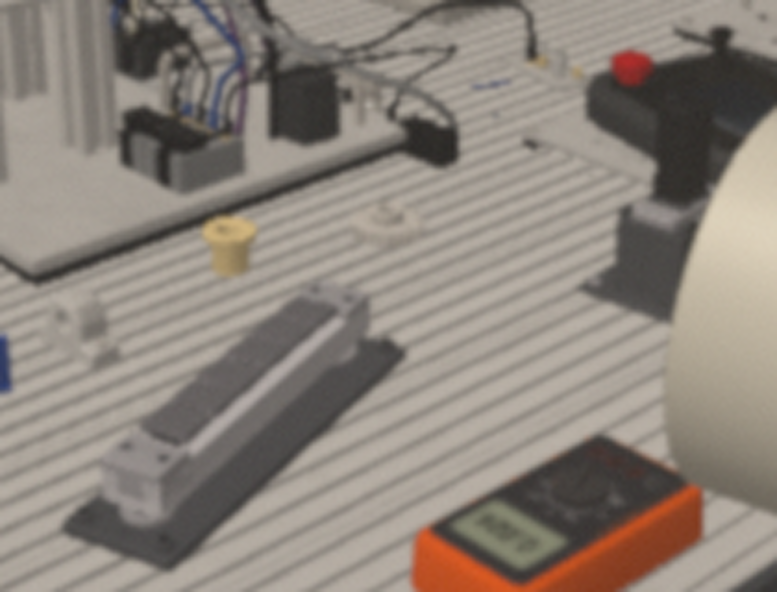

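Run:
```python
from h import *
z=np.load('top0.npz');X=z['X'];p=z['p']
i=manip.camera_info('top'); R=np.array(i['R']);t=np.array(i['t']);f=200/np.tan(np.radians(i['fovy'])/2)
C=-R.T@t
def ray(u,v,h):
    d=R.T@np.array([(u-i['cx'])/f,(v-i['cy'])/f,1]); return (C+d*(h-C[2])/d[2])[:2]
g=cv2.cvtColor(p,cv2.COLOR_RGB2GRAY)
for (v0,v1,u0,u1,h) in [(200,265,212,325,.008),(225,280,362,415,.006)]:
    m=np.zeros_like(g); m[v0:v1,u0:u1]=(g[v0:v1,u0:u1]<150)*255
    m=cv2.morphologyEx(m,cv2.MORPH_CLOSE,np.ones((3,3)))
    c=max(cv2.findContours(m,0,cv2.CHAIN_APPROX_NONE)[0],key=cv2.contourArea)
    hu=cv2.convexHull(c)[:,0]
    w=np.array([ray(u,v,h) for u,v in hu],np.float32)*1000
    print(cv2.minAreaRect(w), len(c))
# bench bias
b=X[195:205,330:420].reshape(-1,3); print('bench z',np.median(b[:,2]))
# top points
s=X[200:265,212:325].reshape(-1,3); s=s[(s[:,2]>.03)&(s[:,2]<.065)]
c,_,a=cv2.minAreaRect((s[:,:2]*1000).astype(np.float32));c=np.array(c)/1000
for a in (108.2-180,):
    e=np.array([np.cos(np.radians(a)),np.sin(np.radians(a))]); n=np.array([-e[1],e[0]])
    q=(s[:,:2]-c)@e; y=(s[:,:2]-c)@n
    for k in np.arange(-.105,.106,.014):
        mm=(abs(q-k)<.007)&(abs(y)<.012)
        if mm.sum(): print(round(k*1000),mm.sum(),np.median(s[mm,2]).round(4))
```

```text
((539.6165771484375, 139.24981689453125), (66.68989562988281, 235.30068969726562), 18.201644897460938) 220
((501.15069580078125, -166.59014892578125), (83.27814483642578, 89.7868881225586), 7.233720302581787) 131
bench z -0.0011465706762987568
-105 18 0.0418
-91 53 0.043
-77 57 0.0441
-63 54 0.0472
-49 56 0.0478
-35 58 0.0482
-21 56 0.0483
-7 56 0.0492
7 56 0.0498
21 54 0.0499
35 57 0.0501
49 55 0.0503
63 56 0.0503
77 53 0.0476
91 56 0.0473
105 21 0.0458
```

Run:
```python
from h import *
A=np.concatenate([np.load(f'{n}0.npz')['X'][np.load(f'{n}0.npz')['d']>0.15] for n in ('top','wrist')])
for x0 in np.arange(.1,.75,.05):
    r=[]
    for y0 in np.arange(-.75,.3,.05):
        m=(A[:,0]>=x0)&(A[:,0]<x0+.05)&(A[:,1]>=y0)&(A[:,1]<y0+.05)&(A[:,2]<.9)
        r.append('%5d'%(np.percentile(A[m,2],99)*1000) if m.sum()>5 else '    .')
    print('%.2f'%x0,' '.join(r))
for (v,u) in [(195,300),(195,230),(250,340),(245,240),(270,300),(280,400),(230,400),(230,340)]:
    X=np.load('top0.npz')['X'][v-4:v+4,u-8:u+8].reshape(-1,3); print(np.median(X,0).round(4))
```

```text
0.10  -853  -852  -853  -852  -853  -853  -853  -851  -853  -853  -853     2   -19   -16  -162  -171  -220  -266  -753  -851  -851
0.15  -854  -854  -854  -855  -853  -853  -854  -852  -853  -853  -854    -2    -5  -754  -755  -755  -754  -755  -754  -854  -853
0.20  -853  -852  -853  -854  -854  -853  -853  -854  -854  -854  -854  -853  -853  -853   244  -852   292   233  -853  -853  -853
0.25     1   101   104   105   102   104   102   101     2     2     2     2    25    24   404   416   368   236     2     2     2
0.30     2   185   189   191   186   188   189   187   106    69   144    99    26    26   170   200   197    39    38    32     7
0.35     1   203   203   250   251   251   250   250    70    45   143    95    26    26     3    38    48    39    38    33    31
0.40     2     2     2   246   246   246   246   246     3     3     3     3     3     3     3     3     3     3     3     9     9
0.45    55    58    57    47    17    26    13    13    14    13     9   125    61     3     2     3     2     2     9    43     2
0.50    16    17    17    17    16    26    45    50    49    47     4   125    61     3     2    11    52    52    52    49    12
0.55    17    17    17    16    17    15    48    50    50    48     2     3     3     2     2    49    53    52    38     4     3
0.60    17    17    17    17    17    14    74    75    49    47     3     3     3     3     3    10     4     3     3     3    13
0.65    16    17    17    17    16    15    74    74    67    43     3     2    10    19     2    29     3    34    35    36    16
0.70    16    17    17    16    16    14    15    15    42    15    84    90    89     3     3    30     3    11    12     5     2
[ 0.6429  0.0622 -0.0015]
[ 0.6395  0.2468 -0.001 ]
[ 0.5024 -0.0438 -0.0016]
[0.5068 0.2018 0.0428]
[ 0.4499  0.0557 -0.0019]
[ 0.4314 -0.1964 -0.0015]
[ 0.5577 -0.1986 -0.0013]
[ 0.5526 -0.0428 -0.001 ]
```

carry_out(commands=[0, 0, -40, 0, 0, 0, -80, 0, 0, 0, -120, -7, 20, -12, -130, -14, 50, -30, -130, -21], hand=0, grip_force=100)

```text
t: 0.57
tool_pos: [0.2325, -0.4965, 0.364]
eef_rot: [[0.753, 0.658, 0.001], [0.658, -0.753, -0.004], [-0.002, 0.003, -1.0]]
force: [1.1, -0.5, 0.5]
opening: 0.0851
```

```bash
cat >> h.py <<'E'
def where():
    s=manip.state(); r=s['eef_rot']; print('t',round(s['t'],2),s['tool_pos'].round(4),'head',round(np.degrees(np.arctan2(r[1,0],r[0,0])),2),'F',s['force'].round(1),'op',round(s['opening'],4),'J',s['joint_pos'].round(1)); return s
def rel(tx,ty,tz,head):
    s=where(); r=s['eef_rot']; d=r.T@(np.array([tx,ty,tz])-s['tool_pos'])*1000
    h=np.degrees(np.arctan2(r[1,0],r[0,0])); print('rel',d.round(1),'turn',round((h-head+180)%360-180,2))
E
python3 - <<'E'
from h import *
rel(.5,-.167,.33,97.2)
E
```

```text
t 0.57 [ 0.2325 -0.4965  0.364 ] head 41.16 F [ 1.1 -0.5  0.5] op 0.0851 J [-72.9   4.7  71.5  -0.  103.5 -24.1]
rel [418.3 -72.1  32.9] turn -56.04
```

carry_out(commands=[38, -7, 0, -6, 76, -13, 0, -12, 114, -20, 0, -18, 152, -26, 0, -24, 190, -33, 0, -30])

```text
t: 0.98
tool_pos: [0.3558, -0.3439, 0.3612]
eef_rot: [[0.321, 0.947, -0.0], [0.947, -0.321, 0.0], [0.0, -0.0, -1.0]]
force: [0.6, -1.2, 0.6]
opening: 0.0854
```

Run:
```python
from h import *
rel(.5,-.167,.33,97.2)
```

```text
t 0.98 [ 0.3558 -0.3439  0.3612] head 71.26 F [ 0.6 -1.2  0.6] op 0.0854 J [-53.   -1.6  78.4   0.  103.2 -34.2]
rel [213.9  79.8  31.2] turn -25.94
```

carry_out(commands=[40, 15, 6, -6, 80, 30, 12, -12, 120, 45, 18, -18, 160, 60, 24, -24, 195, 73, 31, -26])

```text
t: 1.4
tool_pos: [0.4871, -0.1847, 0.3306]
eef_rot: [[-0.128, 0.992, 0.0], [0.992, 0.128, -0.0], [-0.0, 0.0, -1.0]]
force: [0.8, -1.0, 0.2]
opening: 0.0853
```

Run:
```python
from h import *
where()
i,p,d=cam('wrist'); X=pts(i,d); np.savez('w1.npz',p=p,d=d,X=X)
cv2.imwrite('pics/w1.png',p[:,:,::-1])
print('camC',(-np.array(i['R']).T@i['t']).round(3))
m=(d>.15)&(X[:,:,0]>.42)&(X[:,:,0]<.58)&(X[:,:,1]<-.1)&(X[:,:,1]>-.24)
for lo,hi in ((-.003,.002),(.003,.012),(.045,.062),(.115,.135)):
    s=X[m&(X[:,:,2]>lo)&(X[:,:,2]<hi)]; print(lo,len(s),cv2.minAreaRect((s[:,:2]*1000).astype(np.float32)),np.median(s[:,2]).round(4))
```

```text
t 1.4 [ 0.4871 -0.1847  0.3306] head 97.37 F [ 0.8 -1.   0.2] op 0.0853 J [-29.2   1.3  79.    0.   99.7 -36.6]
camC [ 0.478 -0.111  0.474]
-0.003 3876 ((501.37396240234375, -170.00637817382812), (154.22836303710938, 139.96742248535156), 0.02843559719622135) 0.0005
0.003 1648 ((499.9968566894531, -160.19412231445312), (140.07957458496094, 112.85359191894531), 0.014769695699214935) 0.0048
0.045 620 ((505.1136474609375, -168.60086059570312), (44.62424087524414, 65.85958099365234), 7.30909538269043) 0.0597
0.115 488 ((504.7374267578125, -167.86703491210938), (23.866666793823242, 28.940359115600586), 7.654943466186523) 0.1242
```

View pics/w1.png

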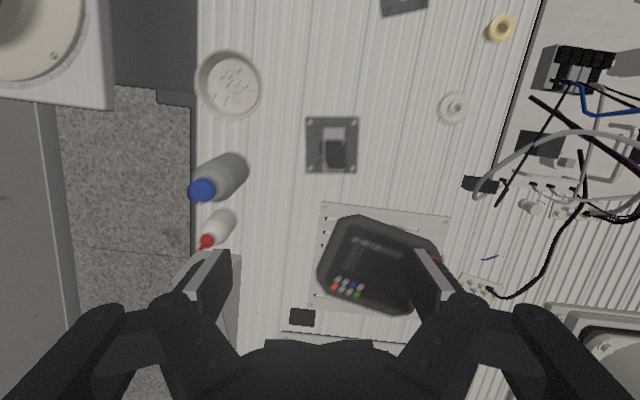

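carry_out(commands=[-15, 15, 20, 0, -30, 15, 40, 0, -30, 15, 50, 0, -30, 15, 50, 0, -30, 15, 50, 0])

```text
t: 1.87
tool_pos: [0.5044, -0.2144, 0.2808]
eef_rot: [[-0.121, 0.993, -0.001], [0.993, 0.121, 0.001], [0.001, -0.001, -1.0]]
force: [-1.0, 0.1, 1.3]
opening: 0.0854
```

Run:
```python
from h import *
where()
i,p,d=cam('wrist'); X=pts(i,d); np.savez('w2.npz',p=p,d=d,X=X)
where()
cv2.imwrite('pics/w2.png',p[:,:,::-1])
m=(d>.15)&(X[:,:,0]>.42)&(X[:,:,0]<.58)&(X[:,:,1]<-.1)&(X[:,:,1]>-.24)
for lo,hi in ((-.003,.002),(.0035,.012),(.045,.062),(.115,.135)):
    s=X[m&(X[:,:,2]>lo)&(X[:,:,2]<hi)]; print(lo,len(s),cv2.minAreaRect((s[:,:2]*1000).astype(np.float32)),np.median(s[:,2]).round(4))
```

```text
t 1.87 [ 0.5044 -0.2144  0.2808] head 96.95 F [-1.   0.1  1.3] op 0.0854 J [-31.1   4.8  81.    0.   94.3 -38. ]
t 1.92 [ 0.5046 -0.2145  0.2817] head 96.96 F [0.1 0.6 1.2] op 0.0852 J [-31.1   4.7  80.9   0.   94.3 -38.1]
-0.003 5091 ((500.7762451171875, -170.01426696777344), (155.2921905517578, 139.9307098388672), 0.021753333508968353) 0.0005
0.0035 2070 ((503.3472900390625, -168.80477905273438), (86.6937484741211, 89.57704162597656), 6.9651618003845215) 0.0048
0.045 856 ((504.65545654296875, -168.7584228515625), (46.01157760620117, 65.60758972167969), 7.0635762214660645) 0.0598
0.115 699 ((504.8199462890625, -168.26806640625), (23.50913429260254, 28.928735733032227), 6.982515335083008) 0.1242
```

View pics/w2.png

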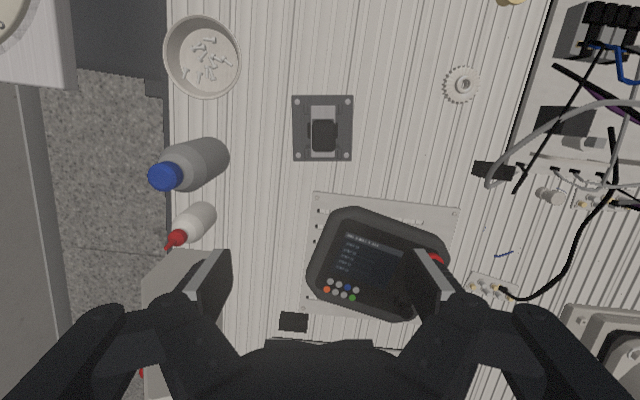

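Run:
```python
from h import *
rel(.5025,-.1675,.14,97.1)
```

```text
t 1.92 [ 0.5046 -0.2145  0.2817] head 96.96 F [0.1 0.6 1.2] op 0.0852 J [-31.1   4.7  80.9   0.   94.3 -38.1]
rel [ 46.9   3.5 141.7] turn -0.14
```

carry_out(commands=[24, 2, 30, 0, 47, 3.5, 65, 0, 47, 3.5, 100, 0, 47, 3.5, 130, 0, 47, 3.5, 140, 0])

```text
t: 2.33
tool_pos: [0.5013, -0.1665, 0.1381]
eef_rot: [[-0.122, 0.993, -0.003], [0.993, 0.122, 0.001], [0.002, -0.002, -1.0]]
force: [-0.0, -0.0, 0.2]
opening: 0.0852
```

carry_out(commands=[0, 0, 0, 0, 0, 0, 0, 0, 0, 0, 0, 0, 0, 0, 0, 0, 0, 0, 0, 0])

```text
t: 2.75
tool_pos: [0.503, -0.1679, 0.1422]
eef_rot: [[-0.121, 0.993, 0.002], [0.993, 0.121, -0.001], [-0.001, 0.002, -1.0]]
force: [-0.5, 0.5, -0.3]
opening: 0.0855
```

Run:
```python
from h import *
s=where()
i,p,d=cam('wrist'); X=pts(i,d); np.savez('w3.npz',p=p,d=d,X=X)
where()
cv2.imwrite('pics/w3.png',p[:,:,::-1])
f=200/np.tan(np.radians(i['fovy'])/2)
def pr(P):
    c=np.array(i['R'])@P+i['t']; return (c[0]/c[2]*f+i['cx'],c[1]/c[2]*f+i['cy'])
print('tcp px',pr(s['tool_pos']),'hold', pr(s['tool_pos']-s['eef_rot'][:,2]*.0187))
m=(X[:,:,0]>.42)&(X[:,:,0]<.58)&(X[:,:,1]<-.1)&(X[:,:,1]>-.24)
for lo,hi in ((.0035,.012),(.045,.062),(.115,.13)):
    s=X[m&(X[:,:,2]>lo)&(X[:,:,2]<hi)]; print(lo,len(s),cv2.minAreaRect((s[:,:2]*1000).astype(np.float32)),np.median(s[:,2]).round(4)) if len(s)>4 else 0
```

```text
t 2.75 [ 0.503  -0.1679  0.1422] head 96.97 F [-0.5  0.5 -0.3] op 0.0855 J [-26.8   5.9  95.8   0.   78.1 -33.8]
t 2.8 [ 0.5029 -0.1678  0.1418] head 96.97 F [-0.8  0.   0.6] op 0.0854 J [-26.8   6.   95.9   0.   78.1 -33.8]
tcp px (np.float64(317.06897900677257), np.float64(251.32393666268212)) hold (np.float64(316.93784717986233), np.float64(269.6327945680777))
0.0035 3646 ((504.56219482421875, -168.34280395507812), (83.75773620605469, 88.70625305175781), 7.038774490356445) 0.0048
0.045 1637 ((504.4515075683594, -168.09718322753906), (45.788055419921875, 65.53606414794922), 6.797748565673828) 0.0595
0.115 1870 ((504.47265625, -167.63185119628906), (23.86677360534668, 29.46625328063965), 6.296480655670166) 0.1241
```

View pics/w3.png

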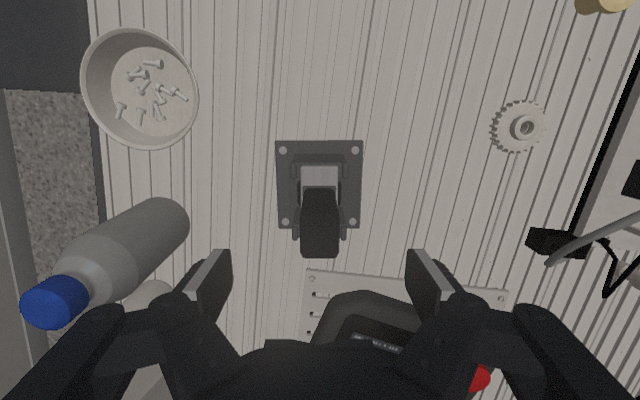

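carry_out(commands=[0, 1, 16, 0, 0, 1, 32, 0, 0, 1, 48, 0, 0, 1, 60, 0, 0, 1, 64, 0])

```text
t: 3.22
tool_pos: [0.5029, -0.1672, 0.0752]
eef_rot: [[-0.121, 0.993, -0.002], [0.993, 0.121, 0.001], [0.001, -0.002, -1.0]]
force: [0.7, -0.5, -0.6]
opening: 0.085
```

carry_out(commands=[0, 0, 0, 0, 0, 0, 0, 0, 0, 0, 0, 0, 0, 0, 0, 0, 0, 0, 0, 0], hand=1, grip_force=100)

```text
t: 3.63
tool_pos: [0.5037, -0.1675, 0.0774]
eef_rot: [[-0.122, 0.993, 0.001], [0.993, 0.122, -0.0], [-0.0, 0.001, -1.0]]
force: [0.3, 1.2, -0.3]
opening: 0.0255
```

carry_out(commands=[0, 0, 0, 0, 0, 0, 0, 0, 0, 0, 0, 0, 0, 0, 0, 0, 0, 0, 0, 0])

```text
t: 4.05
tool_pos: [0.5037, -0.1676, 0.0775]
eef_rot: [[-0.122, 0.993, 0.001], [0.993, 0.122, -0.0], [-0.001, 0.001, -1.0]]
force: [-1.7, -0.5, 6.8]
opening: 0.0227
```

Run:
```python
from h import *
where()
i,p,d=cam('wrist')
cv2.imwrite('pics/w4.png',p[:,:,::-1])
where()
```

```text
t 4.05 [ 0.5037 -0.1676  0.0775] head 96.99 F [-1.7 -0.5  6.8] op 0.0227 J [-26.7   9.3 100.1  -0.   70.6 -33.7]
t 4.1 [ 0.5037 -0.1676  0.0775] head 96.99 F [-1.9  0.7  7.2] op 0.0228 J [-26.7   9.3 100.1  -0.   70.6 -33.7]
```

View pics/w4.png

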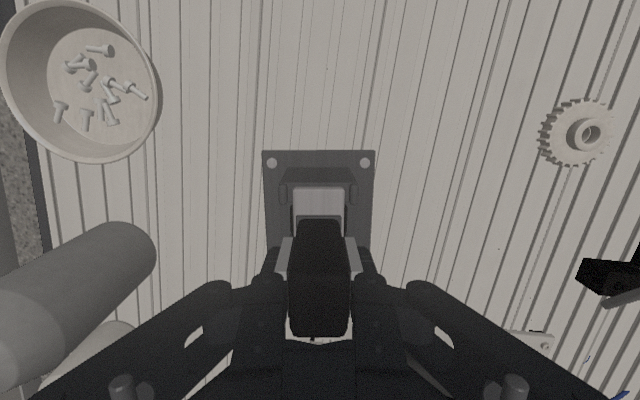

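carry_out(commands=[0, 0, -20, 0, 0, 0, -45, 0, 0, 0, -75, 0, 0, 0, -110, 0, 0, 0, -130, 0])

```text
t: 4.52
tool_pos: [0.5039, -0.1675, 0.2103]
eef_rot: [[-0.122, 0.993, 0.003], [0.993, 0.122, -0.001], [-0.002, 0.003, -1.0]]
force: [0.1, -0.4, -1.9]
opening: 0.023
```

Run:
```python
from h import *
rel(.54,.03,.25,97.1)
```

```text
t 4.52 [ 0.5039 -0.1675  0.2103] head 96.99 F [ 0.1 -0.4 -1.9] op 0.023 J [-26.7   3.7  90.2   0.   85.9 -33.7]
rel [191.6  60.  -39.8] turn -0.11
```

carry_out(commands=[38, 12, -8, 0, 76, 24, -16, 0, 114, 36, -24, 0, 152, 48, -32, 0, 190, 60, -40, 0])

```text
t: 4.93
tool_pos: [0.5397, 0.0304, 0.2473]
eef_rot: [[-0.121, 0.993, 0.0], [0.993, 0.121, 0.0], [0.0, 0.0, -1.0]]
force: [1.1, 0.2, -2.7]
opening: 0.0229
```

carry_out(commands=[0, 0, 0, 0, 0, 0, 0, 0, 0, 0, 0, 0, 0, 0, 0, 0, 0, 0, 0, 0])

```text
t: 5.35
tool_pos: [0.5398, 0.0274, 0.2465]
eef_rot: [[-0.12, 0.993, -0.001], [0.993, 0.12, -0.0], [0.0, -0.001, -1.0]]
force: [-0.4, -0.5, -2.9]
opening: 0.0231
```

```bash
cat > fx.py <<'E'
from h import *
import sys
n=sys.argv[1]
where()
i,p,d=cam('wrist'); X=pts(i,d); np.savez(n+'.npz',p=p,d=d,X=X)
where()
cv2.imwrite(f'pics/{n}.png',p[:,:,::-1])
m=(d>.15)&(X[:,:,0]>.44)&(X[:,:,0]<.65)&(X[:,:,1]<.28)&(X[:,:,1]>.0)
b=X[m&(abs(X[:,:,2])<.003)]; print('bench',np.median(b[:,2]), )
for lo,hi in ((.005,.012),(.037,.06)):
    s=X[m&(X[:,:,2]>lo)&(X[:,:,2]<hi)]; r=cv2.minAreaRect((s[:,:2]*1000).astype(np.float32)); print(lo,len(s),r,np.median(s[:,2]).round(4))
c=np.array(r[0])/1000;a=np.radians(108.2);e=np.array([np.cos(a),np.sin(a)]);nn=np.array([-e[1],e[0]])
q=(s[:,:2]-c)@e;y=(s[:,:2]-c)@nn
for k in np.arange(-.105,.106,.014):
    mm=(abs(q-k)<.007)&(abs(y)<.012)
    if mm.sum(): print(round(k*1000),mm.sum(),np.median(s[mm,2]).round(4))
E
python3 fx.py w5
```

```text
t 5.35 [0.5398 0.0274 0.2465] head 96.9 F [-0.4 -0.5 -2.9] op 0.0231 J [ -5.3   4.2  85.5  -0.   90.3 -12.2]
t 5.4 [0.5398 0.0275 0.2465] head 96.89 F [-0.2  0.3 -3.3] op 0.0232 J [ -5.3   4.2  85.5  -0.   90.3 -12.1]
bench 0.0005220969982446893
0.005 3822 ((548.9701538085938, 124.01429748535156), (66.087890625, 205.6928253173828), 18.187171936035156) 0.0087
0.037 5455 ((548.3584594726562, 125.84771728515625), (36.1461067199707, 177.7742462158203), 18.178831100463867) 0.0491
-91 77 0.048
-77 250 0.0479
-63 250 0.0478
-49 274 0.0513
-35 273 0.0512
-21 293 0.0511
-7 297 0.0509
7 312 0.0506
21 320 0.0497
35 333 0.0495
49 350 0.0493
63 359 0.0487
77 332 0.0483
91 4 0.0481
```

View pics/w5.png

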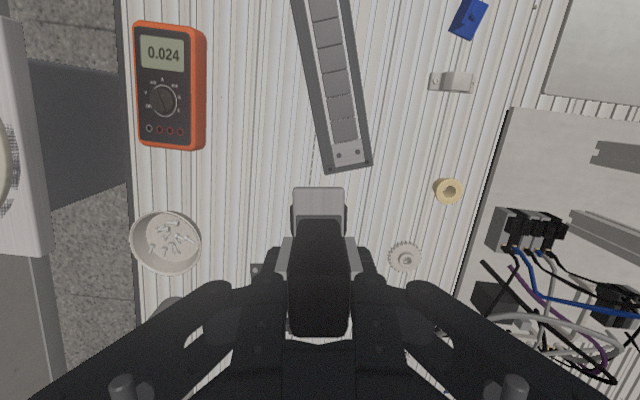

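Run:
```python
from h import *
rel(.572,.0513,.20,18.2)
```

```text
t 5.4 [0.5398 0.0275 0.2465] head 96.89 F [-0.2  0.3 -3.3] op 0.0232 J [ -5.3   4.2  85.5  -0.   90.3 -12.1]
rel [19.8 34.9 46.5] turn 78.69
```

carry_out(commands=[4, 7, 0, 7, 8, 14, 0, 14, 12, 21, 0, 21, 16, 28, 0, 28, 20, 35, 0, 35])

```text
t: 5.82
tool_pos: [0.5725, 0.0519, 0.2466]
eef_rot: [[0.476, 0.879, -0.0], [0.879, -0.476, 0.0], [-0.0, -0.0, -1.0]]
force: [0.7, -0.6, -2.7]
opening: 0.0232
```

carry_out(commands=[0, 0, 5, 7, 0, 0, 15, 14, 0, 0, 25, 21, 0, 0, 35, 28, 0, 0, 45, 35])

```text
t: 6.23
tool_pos: [0.5722, 0.0517, 0.2011]
eef_rot: [[0.894, 0.447, -0.0], [0.447, -0.894, 0.0], [-0.0, -0.0, -1.0]]
force: [-0.1, -0.0, -3.0]
opening: 0.0231
```

carry_out(commands=[0, 0, 0, 7, 0, 0, 0, 8.7, 0, 0, 0, 8.7, 0, 0, 0, 8.7, 0, 0, 0, 8.7])

```text
t: 6.65
tool_pos: [0.5723, 0.0522, 0.2018]
eef_rot: [[0.949, 0.315, 0.0], [0.315, -0.949, 0.0], [0.0, -0.0, -1.0]]
force: [-0.0, 1.2, -2.7]
opening: 0.0227
```

```bash
sed -i 's/.65)&(X\[:,:,1\]<.28)&(X\[:,:,1\]>.0)/.64)\&(X[:,:,1]<.28)\&(X[:,:,1]>.0)/' fx.py; python3 fx.py w6; python3 -c "
from h import *
rel(.572,.0513,.14,18.2)"
```

```text
t 6.65 [0.5723 0.0522 0.2018] head 18.34 F [-0.   1.2 -2.7] op 0.0227 J [-2.5  9.2 85.1  0.  85.7 69.2]
t 6.7 [0.5722 0.0523 0.2018] head 18.34 F [-0.8 -0.5 -2.5] op 0.0229 J [-2.5  9.2 85.1  0.  85.7 69.2]
bench 0.000528558924606991
0.005 3981 ((543.8070678710938, 138.30064392089844), (66.15071868896484, 235.134521484375), 18.428632736206055) 0.0086
0.037 6098 ((543.1851806640625, 139.84765625), (36.46342468261719, 205.5664825439453), 18.232006072998047) 0.0486
-105 73 0.0479
-91 210 0.0477
-77 182 0.0478
-63 280 0.0512
-49 305 0.0512
-35 308 0.0511
-21 295 0.0507
-7 298 0.0505
7 310 0.0497
21 307 0.0494
35 306 0.0492
49 301 0.0486
63 297 0.0482
77 235 0.0439
91 285 0.0434
105 78 0.043
t 6.7 [0.5722 0.0523 0.2018] head 18.34 F [-0.8 -0.5 -2.5] op 0.0229 J [-2.5  9.2 85.1  0.  85.7 69.2]
rel [-0.6  0.9 61.8] turn 0.14
```

View pics/w6.png

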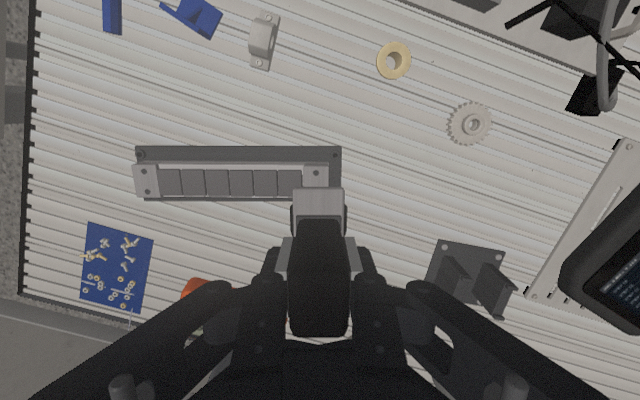

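carry_out(commands=[0, 1, 25, 0, 0, 1, 50, 0, 0, 1, 70, 0, 0, 1, 78, 0, 0, 1, 78, 0])

```text
t: 7.12
tool_pos: [0.5717, 0.0516, 0.1221]
eef_rot: [[0.949, 0.314, -0.003], [0.314, -0.949, 0.0], [-0.003, -0.001, -1.0]]
force: [0.4, 0.7, -2.9]
opening: 0.0228
```

carry_out(commands=[0, 0, 1, 0, 0, 0, 2, 0, 0, 0, 2.5, 0, 0, 0, 2.5, 0, 0, 0, 2.5, 0])

```text
t: 7.53
tool_pos: [0.5728, 0.0516, 0.1219]
eef_rot: [[0.949, 0.314, 0.001], [0.314, -0.949, 0.0], [0.001, 0.0, -1.0]]
force: [0.3, 0.2, -2.7]
opening: 0.0229
```

carry_out(commands=[0, 0, 0.5, 0, 0, 0, 1, 0, 0, 0, 1.5, 0, 0, 0, 2, 0, 0, 0, 2, 0])

```text
t: 7.95
tool_pos: [0.5725, 0.0516, 0.1191]
eef_rot: [[0.95, 0.314, -0.0], [0.314, -0.95, 0.0], [-0.0, -0.0, -1.0]]
force: [0.7, 0.9, -2.5]
opening: 0.0227
```

carry_out(commands=[0, 0, 0.3, 0, 0, 0, 0.6, 0, 0, 0, 1, 0, 0, 0, 1, 0, 0, 0, 1, 0])

```text
t: 8.37
tool_pos: [0.5727, 0.0516, 0.1185]
eef_rot: [[0.95, 0.314, 0.0], [0.314, -0.95, 0.0], [0.0, 0.0, -1.0]]
force: [-0.9, 0.2, 2.4]
opening: 0.0228
```

carry_out(commands=[0, 0, 0.2, 0, 0, 0, 0.4, 0, 0, 0, 0.5, 0, 0, 0, 0.5, 0, 0, 0, 0.5, 0])

```text
t: 8.78
tool_pos: [0.5728, 0.0516, 0.1184]
eef_rot: [[0.95, 0.314, 0.001], [0.314, -0.95, 0.0], [0.001, 0.0, -1.0]]
force: [-2.7, -0.1, 8.1]
opening: 0.0226
```

carry_out(commands=[0, 0, 0.2, 0, 0, 0, 0.4, 0, 0, 0, 0.5, 0, 0, 0, 0.5, 0, 0, 0, 0.5, 0])

```text
t: 9.2
tool_pos: [0.5729, 0.0516, 0.1183]
eef_rot: [[0.949, 0.314, 0.001], [0.314, -0.949, -0.0], [0.001, 0.001, -1.0]]
force: [-3.3, -0.6, 12.6]
opening: 0.0229
```

carry_out(commands=[0, -1, 0.3, 0, 0, -2, 0.6, 0, 0, -3, 0.9, 0, 0, -4, 0.9, 0, 0, -5, 1, 0])

```text
t: 9.62
tool_pos: [0.5716, 0.0562, 0.1181]
eef_rot: [[0.95, 0.314, 0.002], [0.314, -0.95, -0.0], [0.002, 0.001, -1.0]]
force: [-5.9, -2.1, 21.4]
opening: 0.0231
```

carry_out(commands=[0, -1, 0, 0, 0, -2, 0.1, 0, 0, -3, 0.1, 0, 0, -4, 0.1, 0, 0, -5, 0.1, 0])

```text
t: 10.03
tool_pos: [0.5704, 0.06, 0.1181]
eef_rot: [[0.95, 0.314, 0.003], [0.314, -0.95, -0.002], [0.002, 0.003, -1.0]]
force: [-3.2, -10.0, 20.6]
opening: 0.0226
```

carry_out(commands=[0, -1, 0, 0, 0, -2, 0.1, 0, 0, -3, 0.1, 0, 0, -4, 0.1, 0, 0, -5, 0.1, 0])

```text
t: 10.45
tool_pos: [0.5687, 0.0652, 0.118]
eef_rot: [[0.95, 0.314, 0.003], [0.314, -0.95, -0.001], [0.003, 0.002, -1.0]]
force: [-4.0, -4.9, 19.8]
opening: 0.0226
```

carry_out(commands=[0, -1.5, 0, 0, 0, -3, 0.1, 0, 0, -4.5, 0.1, 0, 0, -6, 0.2, 0, 0, -7.5, 0.2, 0])

```text
t: 10.87
tool_pos: [0.5662, 0.0729, 0.1176]
eef_rot: [[0.95, 0.314, 0.003], [0.314, -0.95, -0.0], [0.002, 0.001, -1.0]]
force: [-4.0, -2.1, 19.1]
opening: 0.0233
```

carry_out(commands=[0, -1.5, 0, 0, 0, -3, 0.1, 0, 0, -4.5, 0.1, 0, 0, -6, 0.2, 0, 0, -7.5, 0.2, 0])

```text
t: 11.28
tool_pos: [0.5638, 0.08, 0.1174]
eef_rot: [[0.95, 0.314, 0.003], [0.314, -0.95, -0.0], [0.002, 0.001, -1.0]]
force: [-4.3, -1.1, 19.5]
opening: 0.023
```

carry_out(commands=[0, -1.5, 0, 0, 0, -3, 0.1, 0, 0, -4.5, 0.1, 0, 0, -6, 0.2, 0, 0, -7.5, 0.2, 0])

```text
t: 11.7
tool_pos: [0.5619, 0.0862, 0.1174]
eef_rot: [[0.95, 0.313, 0.004], [0.313, -0.95, -0.002], [0.003, 0.003, -1.0]]
force: [-1.9, -8.4, 19.1]
opening: 0.0229
```

```bash
cat >> h.py <<'E'
def fxy(P,c=(.5435,.1387),a=108.2):
    e=np.array([np.cos(np.radians(a)),np.sin(np.radians(a))]); q=np.array(P[:2])-c
    return (q@e*1000).round(1), (q@np.array([-e[1],e[0]])*1000).round(1)
E
python3 -c "
from h import *
s=where(); print(fxy(s['tool_pos']))"
```

```text
t 11.7 [0.5619 0.0862 0.1174] head 18.27 F [-1.9 -8.4 19.1] op 0.0229 J [ 1.  11.4 92.5 -0.1 75.8 72.8]
(np.float64(-55.6), np.float64(-1.1))
```

carry_out(commands=[0, -1.5, 0.1, 0, 0, -3, 0.1, 0, 0, -4.5, 0.2, 0, 0, -6, 0.2, 0, 0, -7.5, 0.3, 0])

```text
t: 12.12
tool_pos: [0.5593, 0.0943, 0.117]
eef_rot: [[0.95, 0.314, 0.003], [0.314, -0.95, -0.0], [0.003, 0.001, -1.0]]
force: [-3.6, -2.0, 20.5]
opening: 0.0228
```

carry_out(commands=[0, -1.5, 0, 0, 0, -3, 0.1, 0, 0, -4.5, 0.1, 0, 0, -6, 0.2, 0, 0, -7.5, 0.2, 0])

```text
t: 12.53
tool_pos: [0.5569, 0.1015, 0.1169]
eef_rot: [[0.95, 0.314, 0.003], [0.314, -0.95, -0.0], [0.003, 0.001, -1.0]]
force: [-2.7, -1.3, 19.4]
opening: 0.0229
```

carry_out(commands=[0, -1.5, 0, 0, 0, -3, 0.1, 0, 0, -4.5, 0.1, 0, 0, -6, 0.2, 0, 0, -7.5, 0.2, 0])

```text
t: 12.95
tool_pos: [0.555, 0.1076, 0.1168]
eef_rot: [[0.95, 0.314, 0.004], [0.314, -0.95, -0.002], [0.003, 0.003, -1.0]]
force: [-0.5, -9.5, 19.9]
opening: 0.0228
```

carry_out(commands=[0, -1.5, 0, 0, 0, -3, 0.1, 0, 0, -4.5, 0.1, 0, 0, -6, 0.2, 0, 0, -7.5, 0.2, 0])

```text
t: 13.37
tool_pos: [0.5524, 0.1155, 0.1165]
eef_rot: [[0.95, 0.314, 0.003], [0.314, -0.95, -0.0], [0.003, 0.001, -1.0]]
force: [-2.4, -3.9, 18.8]
opening: 0.0232
```

```bash
python3 -c "
from h import *
s=where(); print(fxy(s['tool_pos']))"
```

```text
t 13.37 [0.5524 0.1155 0.1165] head 18.28 F [-2.4 -3.9 18.8] op 0.0232 J [ 4.  11.  93.2 -0.  75.7 75.7]
(np.float64(-24.9), np.float64(-1.2))
```

Height follows the home plane: expected 0.1167 and measured 0.1165. I'll keep rolling.

carry_out(commands=[0, -1.5, 0.1, 0, 0, -3, 0.1, 0, 0, -4.5, 0.2, 0, 0, -6, 0.2, 0, 0, -7.5, 0.3, 0])

```text
t: 13.78
tool_pos: [0.55, 0.1229, 0.1163]
eef_rot: [[0.95, 0.314, 0.003], [0.314, -0.95, 0.0], [0.003, 0.001, -1.0]]
force: [-3.0, -0.9, 22.6]
opening: 0.023
```

carry_out(commands=[0, -1.5, 0, 0, 0, -3, 0.1, 0, 0, -4.5, 0.1, 0, 0, -6, 0.2, 0, 0, -7.5, 0.2, 0])

```text
t: 14.2
tool_pos: [0.5478, 0.1297, 0.1161]
eef_rot: [[0.95, 0.314, 0.004], [0.314, -0.95, -0.001], [0.003, 0.002, -1.0]]
force: [-0.6, -8.0, 22.3]
opening: 0.0226
```

carry_out(commands=[0, -1.5, 0, 0, 0, -3, 0.1, 0, 0, -4.5, 0.1, 0, 0, -6, 0.2, 0, 0, -7.5, 0.2, 0])

```text
t: 14.62
tool_pos: [0.5456, 0.1366, 0.116]
eef_rot: [[0.95, 0.314, 0.004], [0.314, -0.95, -0.001], [0.004, 0.002, -1.0]]
force: [-1.9, -4.9, 21.0]
opening: 0.023
```

carry_out(commands=[0, -1.5, 0, 0, 0, -3, 0.1, 0, 0, -4.5, 0.1, 0, 0, -6, 0.2, 0, 0, -7.5, 0.2, 0])

```text
t: 15.03
tool_pos: [0.543, 0.1443, 0.1157]
eef_rot: [[0.95, 0.314, 0.004], [0.314, -0.95, 0.0], [0.004, 0.001, -1.0]]
force: [-2.2, -0.4, 20.6]
opening: 0.0227
```

```bash
python3 -c "
from h import *
s=where(); print(fxy(s['tool_pos']))"
```

```text
t 15.03 [0.543  0.1443 0.1157] head 18.28 F [-2.2 -0.4 20.6] op 0.0227 J [ 7.  10.7 93.6 -0.  75.5 78.7]
(np.float64(5.5), np.float64(-1.3))
```

carry_out(commands=[0, -1.5, 0.1, 0, 0, -3, 0.1, 0, 0, -4.5, 0.2, 0, 0, -6, 0.2, 0, 0, -7.5, 0.2, 0])

```text
t: 15.45
tool_pos: [0.5407, 0.1515, 0.1155]
eef_rot: [[0.949, 0.314, 0.004], [0.314, -0.949, 0.0], [0.004, 0.001, -1.0]]
force: [-2.7, -1.1, 21.7]
opening: 0.0233
```

carry_out(commands=[0, -1.5, 0, 0, 0, -3, 0.1, 0, 0, -4.5, 0.1, 0, 0, -6, 0.2, 0, 0, -7.5, 0.2, 0])

```text
t: 15.87
tool_pos: [0.5387, 0.1578, 0.1155]
eef_rot: [[0.95, 0.314, 0.004], [0.314, -0.95, -0.001], [0.004, 0.002, -1.0]]
force: [-0.5, -7.0, 22.4]
opening: 0.023
```

carry_out(commands=[0, -1.5, 0, 0, 0, -3, 0.1, 0, 0, -4.5, 0.1, 0, 0, -6, 0.2, 0, 0, -7.5, 0.2, 0])

```text
t: 16.28
tool_pos: [0.5361, 0.1657, 0.1151]
eef_rot: [[0.95, 0.314, 0.004], [0.314, -0.95, 0.001], [0.004, 0.001, -1.0]]
force: [-1.0, -1.4, 20.2]
opening: 0.0229
```

carry_out(commands=[0, -1.5, 0, 0, 0, -3, 0.1, 0, 0, -4.5, 0.1, 0, 0, -6, 0.2, 0, 0, -7.5, 0.2, 0])

```text
t: 16.7
tool_pos: [0.5337, 0.1729, 0.115]
eef_rot: [[0.949, 0.314, 0.004], [0.314, -0.95, 0.001], [0.004, 0.001, -1.0]]
force: [-1.3, -1.3, 20.7]
opening: 0.023
```

carry_out(commands=[0, -1.5, 0, 0, 0, -3, 0.1, 0, 0, -4.5, 0.1, 0, 0, -6, 0.2, 0, 0, -7.5, 0.2, 0])

```text
t: 17.12
tool_pos: [0.5317, 0.1792, 0.1149]
eef_rot: [[0.95, 0.314, 0.005], [0.314, -0.95, -0.001], [0.004, 0.002, -1.0]]
force: [-0.9, -8.2, 22.4]
opening: 0.0231
```

```bash
python3 -c "
from h import *
s=where(); print(fxy(s['tool_pos']))"
```

```text
t 17.12 [0.5317 0.1792 0.1149] head 18.28 F [-0.9 -8.2 22.4] op 0.0231 J [10.8 10.7 93.8 -0.1 75.3 82.6]
(np.float64(42.2), np.float64(-1.4))
```

carry_out(commands=[0, -1.5, 0, 0, 0, -3, 0.1, 0, 0, -4.5, 0.1, 0, 0, -6, 0.2, 0, 0, -7.5, 0.2, 0])

```text
t: 17.53
tool_pos: [0.5292, 0.1869, 0.1147]
eef_rot: [[0.95, 0.314, 0.004], [0.314, -0.95, 0.0], [0.004, 0.001, -1.0]]
force: [-1.0, -2.4, 21.4]
opening: 0.0229
```

carry_out(commands=[0, -1.5, 0, 0, 0, -3, 0.1, 0, 0, -4.5, 0.1, 0, 0, -6, 0.2, 0, 0, -7.5, 0.2, 0])

```text
t: 17.95
tool_pos: [0.5267, 0.1944, 0.1144]
eef_rot: [[0.949, 0.314, 0.004], [0.314, -0.95, 0.001], [0.004, 0.0, -1.0]]
force: [-1.2, -0.2, 22.0]
opening: 0.0229
```

carry_out(commands=[0, -1.5, 0, 0, 0, -3, 0.1, 0, 0, -4.5, 0.1, 0, 0, -6, 0.2, 0, 0, -7.5, 0.2, 0])

```text
t: 18.37
tool_pos: [0.5243, 0.2015, 0.1142]
eef_rot: [[0.949, 0.314, 0.004], [0.314, -0.95, 0.001], [0.004, 0.0, -1.0]]
force: [-1.5, -1.0, 20.6]
opening: 0.023
```

carry_out(commands=[0, -1.5, 0, 0, 0, -3, 0.1, 0, 0, -4.5, 0.1, 0, 0, -6, 0.2, 0, 0, -7.5, 0.2, 0])

```text
t: 18.78
tool_pos: [0.522, 0.2087, 0.114]
eef_rot: [[0.95, 0.314, 0.004], [0.314, -0.95, 0.001], [0.004, 0.0, -1.0]]
force: [-1.3, 0.2, 21.4]
opening: 0.0227
```

carry_out(commands=[0, -1.5, 0, 0, 0, -3, 0.1, 0, 0, -4.5, 0.1, 0, 0, -6, 0.2, 0, 0, -7.5, 0.2, 0])

```text
t: 19.2
tool_pos: [0.5197, 0.2158, 0.1139]
eef_rot: [[0.95, 0.314, 0.004], [0.314, -0.95, 0.001], [0.004, 0.0, -1.0]]
force: [-2.4, -1.4, 22.1]
opening: 0.023
```

carry_out(commands=[0, -1.5, 0, 0, 0, -3, 0.1, 0, 0, -4.5, 0.1, 0, 0, -6, 0.2, 0, 0, -7.5, 0.2, 0])

```text
t: 19.62
tool_pos: [0.5173, 0.223, 0.1137]
eef_rot: [[0.949, 0.314, 0.004], [0.314, -0.949, 0.001], [0.004, 0.0, -1.0]]
force: [-1.9, -0.4, 22.0]
opening: 0.0231
```

```bash
python3 -c "
from h import *
s=where(); print(fxy(s['tool_pos']))"
```

```text
t 19.62 [0.5173 0.223  0.1137] head 18.29 F [-1.9 -0.4 22. ] op 0.0231 J [15.5 11.  93.5  0.  75.3 87.2]
(np.float64(88.2), np.float64(-1.4))
```

carry_out(commands=[0, 0, -5, 0, 0, 0, -20, 0, 0, 0, -50, 0, 0, 0, -80, 0, 0, 0, -95, 0])

```text
t: 20.03
tool_pos: [0.5166, 0.2227, 0.2097]
eef_rot: [[0.949, 0.314, 0.003], [0.314, -0.95, 0.001], [0.003, 0.0, -1.0]]
force: [0.6, 0.3, -2.4]
opening: 0.0233
```

carry_out(commands=[0, 36, 0, 0, 0, 72, 0, 0, 0, 108, 0, 0, 0, 144, 0, 0, 0, 170, 0, 0])

```text
t: 20.45
tool_pos: [0.5698, 0.0585, 0.2061]
eef_rot: [[0.95, 0.313, -0.0], [0.313, -0.95, -0.0], [-0.0, 0.0, -1.0]]
force: [0.6, 0.6, -3.4]
opening: 0.0232
```

carry_out(commands=[0, 10, 0, 0, 0, 10, 0, 0, 0, 10, 0, 0, 0, 10, 0, 0, 0, 10, 0, 0])

```text
t: 20.87
tool_pos: [0.5722, 0.0528, 0.2064]
eef_rot: [[0.949, 0.315, -0.0], [0.315, -0.949, 0.0], [0.0, -0.0, -1.0]]
force: [0.1, -0.0, -2.3]
opening: 0.0227
```

```bash
python3 fx.py w7; python3 -c "
from h import *
rel(.5037,-.1676,.21,96.99)"
```

```text
t 20.87 [0.5722 0.0528 0.2064] head 18.36 F [ 0.1 -0.  -2.3] op 0.0227 J [-2.4  9.1 84.6  0.  86.2 69.2]
t 20.92 [0.5723 0.0528 0.2065] head 18.36 F [-0.4 -0.5 -2.9] op 0.0229 J [-2.4  9.1 84.6  0.  86.2 69.2]
bench 0.0005273771278997187
0.005 3839 ((543.50634765625, 138.20208740234375), (66.47149658203125, 235.1736297607422), 18.14707374572754) 0.0086
0.037 5945 ((543.3814697265625, 139.2747039794922), (36.50155258178711, 205.53103637695312), 18.171995162963867) 0.0446
-105 79 0.0477
-91 199 0.0477
-77 210 0.0472
-63 257 0.0468
-49 286 0.0464
-35 290 0.0462
-21 289 0.0458
-7 279 0.0454
7 296 0.0452
21 290 0.0447
35 281 0.0445
49 290 0.044
63 283 0.0438
77 287 0.0434
91 280 0.0433
105 90 0.0428
t 20.92 [0.5723 0.0528 0.2065] head 18.36 F [-0.4 -0.5 -2.9] op 0.0229 J [-2.4  9.1 84.6  0.  86.2 69.2]
rel [-134.5  187.5   -3.6] turn -78.63
```

View pics/w7.png

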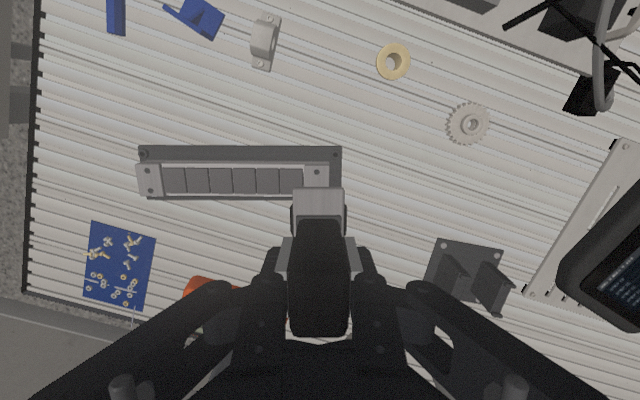

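Picture w7 shows the strip at (165–305, 181) flush with both run-on blocks, and its profile is one straight line from 47.7 mm to 43.3 mm, so all six pieces are home. Now I'll take the roller back to the stand.

carry_out(commands=[-13, 18, 0, -7, -26, 36, 0, -14, -39, 54, 0, -21, -52, 72, 0, -28, -65, 90, 0, -35])

```text
t: 21.33
tool_pos: [0.5386, -0.0542, 0.2066]
eef_rot: [[0.592, 0.806, 0.0], [0.806, -0.592, 0.0], [0.0, 0.0, -1.0]]
force: [0.5, 0.8, -3.5]
opening: 0.0227
```

```bash
python3 -c "
from h import *
rel(.5037,-.1676,.20,96.99)"
```

```text
t 21.33 [ 0.5386 -0.0542  0.2066] head 53.71 F [ 0.5  0.8 -3.5] op 0.0227 J [-13.9   5.2  89.1   0.   85.7  22.4]
rel [-112.    38.9    6.5] turn -43.28
```

carry_out(commands=[-22, 8, 0, -7, -44, 16, 0, -14, -66, 24, 0, -21, -88, 31, 0, -28, -105, 37, 0, -35])

```text
t: 21.75
tool_pos: [0.5054, -0.1611, 0.2065]
eef_rot: [[0.023, 1.0, 0.0], [1.0, -0.023, -0.0], [-0.0, 0.0, -1.0]]
force: [-0.1, 0.0, -3.6]
opening: 0.023
```

carry_out(commands=[0, 0, 0, -7, 0, 0, 0, -8.3, 0, 0, 0, -8.3, 0, 0, 0, -8.3, 0, 0, 0, -8.3])

```text
t: 22.17
tool_pos: [0.5062, -0.1597, 0.2064]
eef_rot: [[-0.113, 0.994, 0.0], [0.994, 0.113, 0.0], [0.0, 0.0, -1.0]]
force: [0.7, 0.7, -3.6]
opening: 0.0226
```

Run:
```python
from h import *
rel(.5037,-.1676,.16,96.99)
i,p,d=cam('wrist'); X=pts(i,d); cv2.imwrite('pics/w8.png',p[:,:,::-1])
rel(.5037,-.1676,.16,96.99)
```

```text
t 22.17 [ 0.5062 -0.1597  0.2064] head 96.47 F [ 0.7  0.7 -3.6] op 0.0226 J [-25.8   3.9  90.4   0.   85.7 -32.3]
rel [-7.5 -3.3 46.4] turn -0.52
t 22.22 [ 0.5061 -0.1598  0.2064] head 96.5 F [-0.3 -0.8 -3.4] op 0.0232 J [-25.9   3.9  90.4   0.   85.7 -32.4]
rel [-7.4 -3.3 46.4] turn -0.49
```

View pics/w8.png

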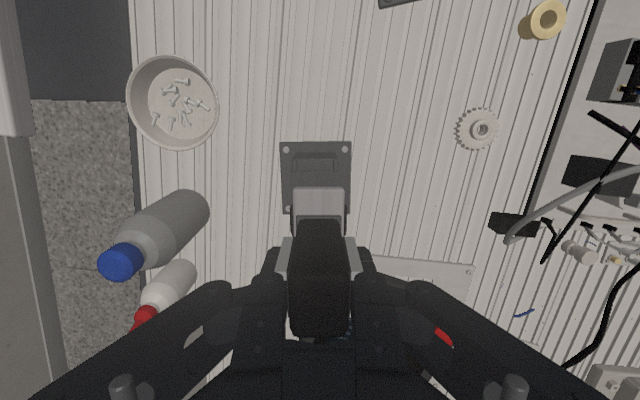

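carry_out(commands=[-7.5, -3.3, 0, -0.5, -7.5, -3.3, 15, -0.5, -7.5, -3.3, 35, -0.5, -7.5, -3.3, 46, -0.5, -7.5, -3.3, 46, -0.5])

```text
t: 22.63
tool_pos: [0.5025, -0.1681, 0.158]
eef_rot: [[-0.123, 0.992, -0.003], [0.992, 0.123, 0.002], [0.002, -0.003, -1.0]]
force: [-1.1, -0.6, -3.5]
opening: 0.0229
```

carry_out(commands=[0, 0, 0, 0, 0, 0, 0, 0, 0, 0, 0, 0, 0, 0, 0, 0, 0, 0, 0, 0])

```text
t: 23.05
tool_pos: [0.5037, -0.1684, 0.161]
eef_rot: [[-0.123, 0.992, 0.001], [0.992, 0.123, -0.0], [-0.0, 0.001, -1.0]]
force: [-0.0, 0.5, -2.7]
opening: 0.0233
```

Run:
```python
from h import *
rel(.5038,-.1679,.09,96.99)
```

```text
t 23.05 [ 0.5037 -0.1684  0.161 ] head 97.09 F [-0.   0.5 -2.7] op 0.0233 J [-26.8   5.4  94.2   0.   80.4 -33.9]
rel [ 0.5  0.1 71. ] turn 0.1
```

carry_out(commands=[0.5, 0, 12, 0, 0.5, 0, 24, 0, 0.5, 0, 36, 0, 0.5, 0, 46, 0, 0.5, 0, 56, 0])

```text
t: 23.47
tool_pos: [0.5031, -0.1676, 0.1026]
eef_rot: [[-0.123, 0.992, -0.001], [0.992, 0.123, 0.001], [0.001, -0.001, -1.0]]
force: [0.4, 0.2, -2.5]
opening: 0.0228
```

carry_out(commands=[0, 0, 3, 0, 0, 0, 6, 0, 0, 0, 9, 0, 0, 0, 12, 0, 0, 0, 14, 0])

```text
t: 23.88
tool_pos: [0.5036, -0.1679, 0.0904]
eef_rot: [[-0.123, 0.992, 0.0], [0.992, 0.123, -0.0], [-0.0, 0.0, -1.0]]
force: [0.1, -0.1, -3.4]
opening: 0.023
```

carry_out(commands=[0, 0, 2, 0, 0, 0, 4, 0, 0, 0, 6, 0, 0, 0, 8, 0, 0, 0, 10, 0])

```text
t: 24.3
tool_pos: [0.5035, -0.1678, 0.0802]
eef_rot: [[-0.123, 0.992, 0.0], [0.992, 0.123, 0.0], [0.0, 0.0, -1.0]]
force: [-0.5, -0.8, -3.0]
opening: 0.0232
```

carry_out(commands=[0, 0, 0.5, 0, 0, 0, 1, 0, 0, 0, 1.5, 0, 0, 0, 2, 0, 0, 0, 2, 0])

```text
t: 24.72
tool_pos: [0.5035, -0.1678, 0.0784]
eef_rot: [[-0.123, 0.992, -0.0], [0.992, 0.123, 0.0], [0.0, -0.0, -1.0]]
force: [-0.5, 0.0, -2.3]
opening: 0.0227
```

carry_out(commands=[0, 0, 0.5, 0, 0, 0, 1, 0, 0, 0, 1, 0, 0, 0, 1, 0, 0, 0, 1, 0])

```text
t: 25.13
tool_pos: [0.5035, -0.1678, 0.0776]
eef_rot: [[-0.123, 0.992, 0.0], [0.992, 0.123, -0.0], [-0.0, 0.0, -1.0]]
force: [-1.0, 1.3, 0.3]
opening: 0.0233
```

The roller has made contact: it now rests on the walls. I'll open the gripper and rise.

carry_out(commands=[0, 0, 0, 0, 0, 0, 0, 0, 0, 0, 0, 0, 0, 0, 0, 0, 0, 0, 0, 0], hand=0)

```text
t: 25.55
tool_pos: [0.5035, -0.1678, 0.0774]
eef_rot: [[-0.123, 0.992, 0.0], [0.992, 0.123, 0.0], [0.0, 0.0, -1.0]]
force: [-0.2, -0.4, -0.0]
opening: 0.0815
```

carry_out(commands=[0, 0, 0, 0, 0, 0, 0, 0, 0, 0, 0, 0, 0, 0, 0, 0, 0, 0, 0, 0])

```text
t: 25.97
tool_pos: [0.5035, -0.1678, 0.0774]
eef_rot: [[-0.123, 0.992, 0.0], [0.992, 0.123, 0.0], [0.0, 0.0, -1.0]]
force: [0.8, 0.6, 0.0]
opening: 0.0855
```

carry_out(commands=[0, 0, -10, 0, 0, 0, -25, 0, 0, 0, -50, 0, 0, 0, -80, 0, 0, 0, -110, 0])

```text
t: 26.38
tool_pos: [0.5031, -0.1676, 0.1892]
eef_rot: [[-0.123, 0.992, -0.0], [0.992, 0.123, 0.0], [0.0, -0.0, -1.0]]
force: [1.0, 0.7, -0.0]
opening: 0.0855
```

carry_out(commands=[-20, 0, -30, 0, -40, 0, -60, 0, -40, 0, -80, 0, -40, 0, -80, 0, -40, 0, -80, 0])

```text
t: 26.8
tool_pos: [0.5086, -0.2078, 0.2688]
eef_rot: [[-0.123, 0.992, 0.002], [0.992, 0.123, -0.001], [-0.001, 0.002, -1.0]]
force: [0.2, -0.7, -0.3]
opening: 0.0854
```

Run:
```python
from h import *
s=where()
i,p,d=cam('wrist'); X=pts(i,d); cv2.imwrite('pics/w9.png',p[:,:,::-1])
m=(d>.15)&(X[:,:,0]>.42)&(X[:,:,0]<.58)&(X[:,:,1]<-.1)&(X[:,:,1]>-.24)
for lo,hi in ((.0035,.012),(.045,.062),(.115,.135)):
    s=X[m&(X[:,:,2]>lo)&(X[:,:,2]<hi)]; print(lo,len(s),cv2.minAreaRect((s[:,:2]*1000).astype(np.float32)),np.median(s[:,2]).round(4))
i,p,d=cam('top'); cv2.imwrite('pics/top9.png',p[:,:,::-1])
i,p,d=cam('scene'); cv2.imwrite('pics/scene9.png',p[:,:,::-1])
```

```text
t 26.8 [ 0.5086 -0.2078  0.2688] head 97.06 F [ 0.2 -0.7 -0.3] op 0.0854 J [-30.3   4.9  82.2   0.   92.8 -37.3]
0.0035 2151 ((504.6938781738281, -168.18411254882812), (83.72879791259766, 89.11968231201172), 6.989904403686523) 0.0048
0.045 837 ((505.0079345703125, -168.4505615234375), (45.43040466308594, 65.11865234375), 7.070260524749756) 0.0598
0.115 752 ((504.3789367675781, -168.421630859375), (23.756296157836914, 28.926860809326172), 7.263826847076416) 0.1242
```

View pics/w9.png

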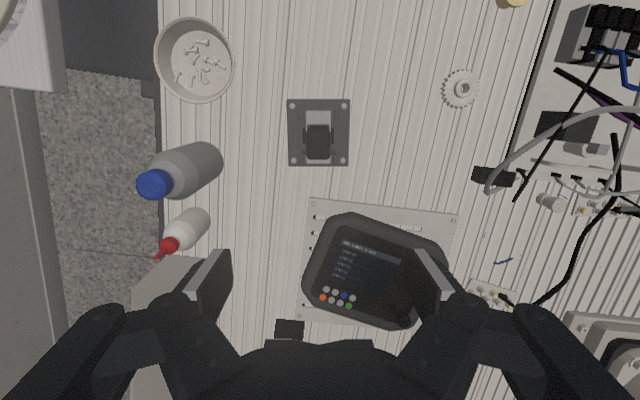

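View pics/top9.png

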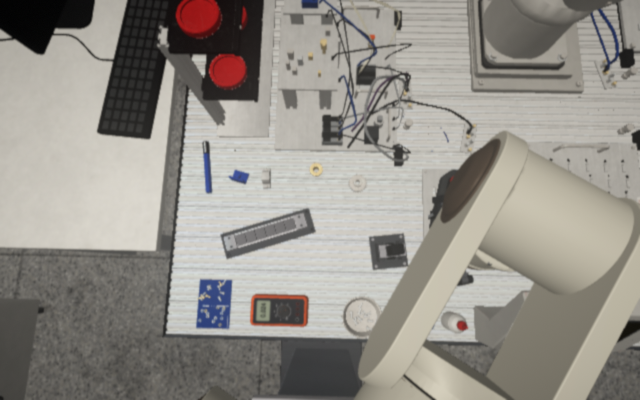

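The roller is back at its starting pose: its handle is at (318,142) in the wrist view, upright with its top at 124.2 mm. In the top view the bushing (316,169), gear (358,183) and bearing block (266,178) haven't moved. I'm handing in.

```bash
python3 -c "
from h import *
print(manip.close_job())"
```

```text
the job is handed in; nothing more can be done
None
```

All six strip pieces are seated home, the roller is back in its stand, and the job was handed in at about 27 s of the 72 s allowed.

- **Rolling:** I took the roller by its handle and rolled it once along the strip, from the pivot-end run-on block onto the levelling-end block. The path followed the channel's measured slope of about 1.35 degrees, down towards the levelling end. The wheel force came to about 21–26 N at each call end; force between those readings was not sampled.
- **Strip check:** After the pass, the depth profile of the strip is one straight line level with both run-on blocks, from 47.7 mm to 43.3 mm. The pieces stood 3–4 mm above that line before. The wheel's height while rolling also matched the home level to about 0.2 mm.
- **Roller check:** It stands upright in its stand, with the handle top at 124.2 mm as at the start and its position within about 1 mm of where it began.
- **Bystanders:** The gear, bushing and bearing block are at the same pixels in the top view as at the start. The gripper is open and clear of everything.
- **Disagreement:** The top and wrist cameras differed by about 3–4 mm in position. I relied on the close wrist view, and the grasp and the placing both agreed with it.

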